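# Chock a row of tubes

### The arm

A 6-joint arm with a two-finger parallel gripper is mounted at the origin on a cart in front of the work surface, level with it; the furniture and walls round the work are solid. World frame = base frame: x ahead of the robot, y to its left, z up, the work surface at z = 0. Lengths are in mm, angles in rad, forces in N, time in s.
With the tool pointing down it reaches from about 300 to 775 mm from the base axis. Payload 14.6 kg.
Tool frame: the origin (TCP) lies between the finger pads; the fingertips stand ahead of it and the grasp point (between the pads) lies 11 mm behind it (manip.finger_overhang is the z of the fingertips in the tool frame, in mm); z points along the fingers, y is the line along which they close (so a half turn about z gives the same grasp; the last joint's range is limited). The gripper opens to 94 mm and grips with 3 to 60 N. Pads are 16 mm wide; open, the fingers measure 119 mm over their backs; the gripper's body (75 mm by 177 mm) begins 78 mm behind the grasp point.
Start: joints at [1.044, 0.3, 1.521, -0, 1.321, -0.067], TCP at [244.069, 492.869, 213.446] pointing down, gripper open.
Joint ranges: [-3.03, 3.03], [-0.79, 2.21], [0.23, 2.52], [-1.04, 4.18], [0, 3.07], [-2.55, 2.55]. Speed limits (rad/s): [2.22, 2.22, 2.57, 3.14, 3.14, 3.14].

### API

Orientations are given as [roll, pitch, yaw] about the fixed x, y, z axes, in that order (R = Rz(yaw) Ry(pitch) Rx(roll)).
In Python, from cell import manip gives the robot as it stands.
- The arm moves only by the tool jog_arm, never from a script. Its argument "series" is a list of rows, each a list of 7 numbers: the shift along the world's x, y, z as a fraction of full scale, then the turn, a rotation vector about the world's x, y, z as a fraction of full scale, then the closure, from 0 (fully open) to 1 (shut). In form: [[dx, dy, dz, wx, wy, wz, fingers], ...]. A call has 1 to 8 rows; each row is the pose to reach, as a shift and turn from the pose commanded when the call began; what a row does not reach only later rows make up. Full scale, the value 1, is 120 mm for a shift and 90 degrees for a turn. A row lasts 1/12 s, in which the tool goes at most 41.7 mm and 7.16 degrees, less where a joint would pass 70% of its speed; a pose out of reach is approached as far as the arm can. A call with a number of a shift or a turn outside -1 to 1 is refused whole. A call with a gripper value outside its range is refused whole. The fingers move at their own pace and stop on an object; "grip_force" is the grip in N (left out, the last holds). Time passes only in rows, so rows that repeat a pose let the fingers close. It gives the time, the measured TCP pose, the force, the opening and the grip force at its end, in the units of the state.
- manip.read_state(): the state, without advancing time (a new reading comes with each control period).
- manip.camera(name): name is "scene" or "side" or "wrist"; returns a dict with "frame" (400x640x3 uint8, red, green, blue), "vfov" (degrees; the focal length in pixels is half the picture's height over the tangent of half this angle, whatever the lens; pixels are square), "cx", "cy" (the principal point, pixels), "R" (3x3) and "t" (3): a world point X has camera coordinates R X + t; the wrist camera has in their place "hand_eye" (4x4, takes a point from camera to tool coordinates, whose origin is the TCP and whose axes are the flange's). Camera axes: x right, y down, z forward; pixel columns grow to the right and rows downward; lengths in mm; the calibration is good to about 2 mm. A picture is of the moment at which its call begins: read the wrist's pose just before it. There is no depth.
- manip.sign_off(): hands the job in; it is judged then, once.
The state is a dict: "clock": time; "joints": joint angles; "qd": joint speeds; "effort": joint torques, N m; "eef_pos": TCP position; "eef_rot": TCP orientation; "wrist_force": force on the tool from outside, world axes, zero at the start; "moment": the same for the moment, N m; "finger_gap": finger opening in mm; "finger_force": force on a finger pad.
Only numpy, scipy, OpenCV 4.12 (cv2) and the standard library are available. Lean on these libraries where they do the work, as an engineer would, in place of code of your own. Each camera call takes 0.05 s, during which the arm holds its last target. There are 200 camera calls.

### The job

The three cardboard tubes lying on the plywood bed can still roll apart. Take the chock by its red tab from the sloping rest, lay it flat on the bed behind the last tube (without dropping it), rubber face to the tubes, and close the row up tight against the stop so that no tube has room to roll; then let go, leaving the chock square and flat in place. Leave the other things alone.

Things in the scene. Friction and masses are not known exactly. Their poses are not given: they have to be found in the camera images.
- bed: Plywood bed fixed on the table, 130 x 330 mm. Origin: centre of its underside (z = 0); y runs along the row towards the stop, z up. Floor 12 mm above the table. A dark stop block crosses the +y end: inner face at y = +145 mm, top 60 mm above the table. Low side rails: top 27 mm above the table, inner faces at x = +-53 mm. The -y end is open.
- tube_0: Cardboard tube, 48 mm across, 100 mm long, 120 g, stiff, lying on its side across the bed, the one next to the stop. Origin: on its axis at mid-length, 24 mm above the bed's floor; its x axis is the tube's axis; it rolls freely along the bed's y. Loose gaps separate the tubes at the start; closing the row with the chock takes a few newtons.
- tube_1: Cardboard tube, 48 mm across, 100 mm long, 120 g, stiff, lying on its side across the bed, the middle one. Origin: on its axis at mid-length, 24 mm above the bed's floor; its x axis is the tube's axis; it rolls freely along the bed's y. Loose gaps separate the tubes at the start; closing the row with the chock takes a few newtons.
- tube_2: Cardboard tube, 48 mm across, 100 mm long, 120 g, stiff, lying on its side across the bed, the last one, farthest from the stop. Origin: on its axis at mid-length, 24 mm above the bed's floor; its x axis is the tube's axis; it rolls freely along the bed's y. Loose gaps separate the tubes at the start; closing the row with the chock takes a few newtons.
- rest: Small fixed rest, blue base 110 x 90 mm; its plywood face rises at 35 degrees (0.611 rad) towards its +x, away from the robot, with a 12 mm lip square to the face at the low end. The chock lies on this slope, rear against the lip. Highest point 70 mm above the table. Origin: centre of its underside, z up.
- chock: Beech block 60 (x) x 53 (y) x 26 mm high (z), about 250 g, with a black rubber face at its +y end and a red grip tab on top: 14 mm thick (x), 40 mm long (y), from z = 26 to 66 mm. Origin: centre of its underside, z out of its top. It starts on the rest tilted 35 degrees, rubber face up the slope, tab leaning towards the robot.
- chock_face (a point): Centre of the chock's rubber face (chock frame 0, +26.5, 13 mm).
- chock_grip (a point): Middle of the grip tab (chock frame 0, -1.5, 50 mm): where the fingers take it, closing along the chock's x, with the tool along the chock's -z.
- spacer: Bystander, leave alone: loose beech spacer block 24x75x24 mm lying beside the bed on the robot's side.
- scraper: Bystander, leave alone: scraper with a black handle and a steel blade, 41x160x19 mm, lying beside the bed on its far side.
- tape_roll: Bystander, leave alone: roll of brown tape lying flat, 95 mm across, 48 mm high, beside the bed on the robot's side.
- weight: Bystander, leave alone: weight block, black and tan, 45x118x30 mm, behind the work.
- glue_bottle: Bystander, leave alone: upright squeeze bottle with an orange cap, 36x56x181 mm, behind the work (the nearer of two).
Things that resemble listed ones, but are neither listed nor needed, are in the scene too. There is more than one size of the chock; the job needs the largest. What is shaped like the tube_2 but pink is not meant.

How it is judged:
By the outcome, as a careful person would: the job done as asked, in the order asked, and still so for the second after the job is handed in, with the robot touching nothing.
It also fails if it takes over 37 s, if anything falls off the work surface, if the arm or the gripper's body presses on something with over 40 N, if the wrist force passes 120 N, or if a joint passes its speed limit or range.

## Working session

There is one attempt and no reset: what is moved stays moved. The work goes in short steps, Python scripts to look and compute and a tool call to move; the robot and the scene stay as the last step left them, time stands still between calls to the robot, and variables do not carry over. Pictures are saved under pics/ and viewed, at most 10 in all, crops included, and the job is handed in when it is done.

Besides the shell and the picture viewer there is one more tool, called after ">>>" by a JSON object that holds its "fn" and its "kwargs", one argument or row to a line. jog_arm: Moves the arm, as the interface text tells. Its arguments: {"type":"object","properties":{"series":{"type":"array"},"grip_force":{"type":"number"}},"required":["series"]}

```bash
mkdir -p pics
cat > h.py <<'E'
import numpy as np, cv2
from cell import manip
from scipy.spatial.transform import Rotation as Ro
def cam(n):
    s=manip.read_state(); c=manip.camera(n); im=c["frame"]; f=im.shape[0]/2/np.tan(np.radians(c["vfov"])/2)
    if "R" in c: R=np.array(c["R"]); t=np.array(c["t"])
    else:
        H=np.array(c["hand_eye"]); T=np.eye(4); T[:3,:3]=Ro.from_euler('xyz',s["eef_rot"]).as_matrix(); T[:3,3]=s["eef_pos"]
        M=np.linalg.inv(T@H); R=M[:3,:3]; t=M[:3,3]
    return dict(im=im,f=f,cx=c["cx"],cy=c["cy"],R=R,t=t)
def ray(c,u,v):
    d=c["R"].T@np.array([(u-c["cx"])/c["f"],(v-c["cy"])/c["f"],1]); return -c["R"].T@c["t"], d/np.linalg.norm(d)
def onz(c,u,v,z):
    o,d=ray(c,u,v); return o+d*(z-o[2])/d[2]
def tri(l):
    A=0;b=0
    for c,u,v in l:
        o,d=ray(c,u,v); P=np.eye(3)-np.outer(d,d); A=A+P; b=b+P@o
    return np.linalg.solve(A,b)
def proj(c,X):
    p=c["R"]@np.array(X)+c["t"]; return np.array([c["f"]*p[0]/p[2]+c["cx"],c["f"]*p[1]/p[2]+c["cy"]])
def save(c,n): cv2.imwrite("pics/"+n,c["im"][:,:,::-1])
E
python3 - <<'E'
from h import *
import pickle
d={n:cam(n) for n in("scene","side","wrist")}
pickle.dump(d,open("d0.pkl","wb"))
for n in d: save(d[n],n+"0.png"); print(n,d[n]["f"],-d[n]["R"].T@d[n]["t"])
print(manip.read_state(),manip.finger_overhang)
E
```

```text
scene 497.6000960729177 [-111.03453079 -431.9109825   985.49196659]
side 378.5503102098193 [ 146.79261185 -683.338852    698.36755331]
wrist 281.9130533855387 [173.35530598 527.47572227 384.87952903]
{'clock': 0.15, 'joints': array([ 1.04441368e+00,  3.00354980e-01,  1.52146623e+00, -1.48277647e-05,
        1.32066600e+00, -6.65855870e-02]), 'qd': array([-0.0003603 , -0.00170646, -0.00399177, -0.00015669, -0.00092156,
        0.00092525]), 'effort': array([-1.76704172e-03, -5.31957650e+01, -3.52826786e+01,  7.07132276e-02,
        2.36096961e-02, -1.39834251e-04]), 'eef_pos': array([243.97119795, 492.70831391, 212.99860252]), 'eef_rot': array([-3.14069913e+00, -4.51890441e-05,  2.68179925e+00]), 'wrist_force': array([ 0.09262042, -0.59244403,  0.17761918]), 'moment': array([ 0.02830831,  0.0012067 , -0.00956653]), 'finger_force': 0.0, 'finger_gap': 94.39864610842284} 8.0
```

View pics/scene0.png

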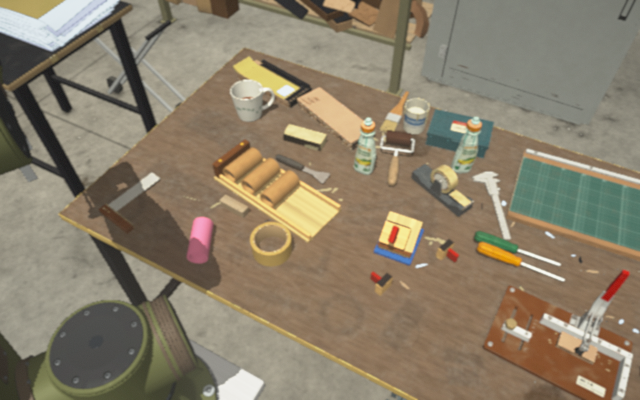

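View pics/side0.png

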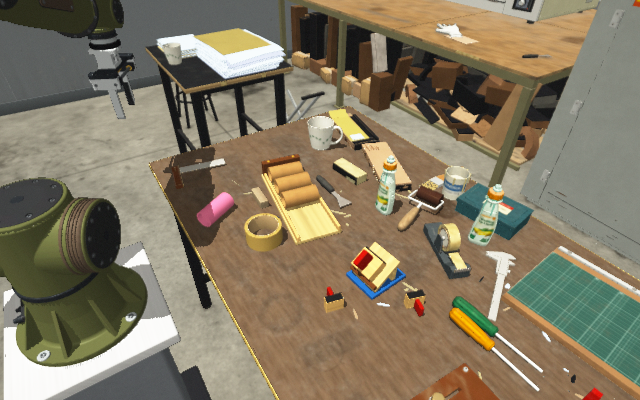

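The scene view shows the bed with its tubes at about (275,190), the rest and chock at (400,237) and the pink decoy at (200,240). In the side view the rest is at (375,268) and the bed at (300,200). I'll enlarge both.

Run:
```python
from h import *
import pickle
d=pickle.load(open("d0.pkl","rb"))
def crop(n,x,y,w,h,s): return cv2.resize(d[n]["im"][y:y+h,x:x+w,::-1],None,fx=s,fy=s,interpolation=cv2.INTER_CUBIC)
a=np.hstack([crop("scene",365,200,80,65,5),crop("side",340,235,80,65,5)])
b=np.hstack([crop("scene",205,135,145,100,2.7586),crop("side",225,145,145,100,2.7586)])[:,:800]
im=np.vstack([a,b]); print(a.shape,b.shape,im.shape); cv2.imwrite("pics/c1.png",im)
```

```text
(325, 800, 3) (276, 800, 3) (601, 800, 3)
```

View pics/c1.png

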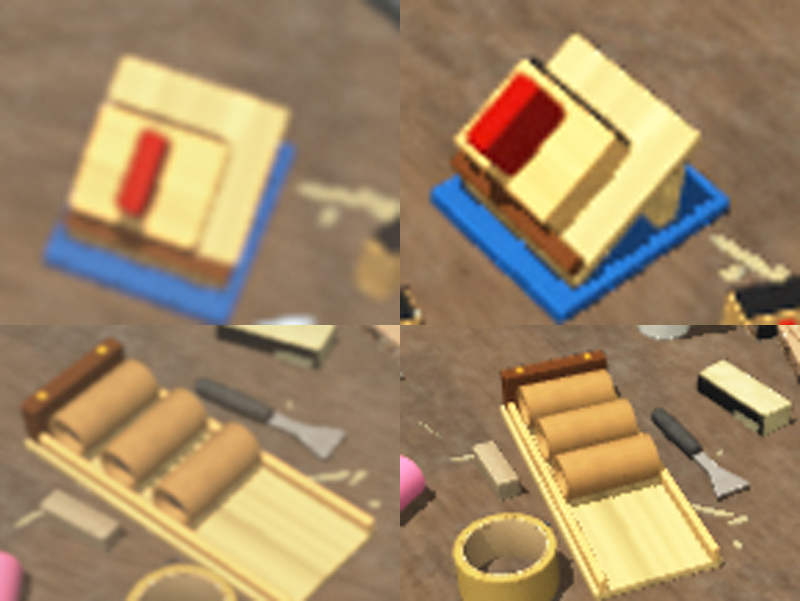

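The enlarged crops show the block, tab and blue base corners clearly in both views, with the rubber face up the slope. The bed's open end and the stop corners can be seen too. I'll triangulate these.

Run:
```python
from h import *
import pickle
d=pickle.load(open("d0.pkl","rb"))
S=d["scene"];D=d["side"]
def sr(x,y):return 365+x/5-.4,200+y/5-.4
def dr(x,y):return 340+(x-400)/5-.4,235+y/5-.4
k=2.7586
def sb(x,y):return 205+x/k-.3,135+(y-325)/k-.3
def db(x,y):return 225+(x-400)/k-.3,145+(y-325)/k-.3
def T(n,a,b):
    X=tri([(S,*a),(D,*b)]); e=[np.hypot(*(proj(S,X)-a)),np.hypot(*(proj(D,X)-b))]; print(n,X.round(1),np.round(e,1)); return X
for n,a,b in [("baseL",(45,258),(432,192)),("baseB",(232,320),(562,318)),("baseR",(295,148),(730,205)),
 ("chTL",(107,105),(530,58)),("chTR",(230,143),(630,142)),("chBL",(68,207),(455,137)),("chBR",(195,250),(553,225)),
 ("slopeT",(125,55),(575,33)),("slopeR",(290,108),(700,133)),("tabTL",(147,127),(522,73)),("tabTR",(168,133),(565,103))]:
    T(n,sr(*a),dr(*b))
for n,a,b in [("stopTL",(25,402),(502,372)),("stopTR",(113,341),(602,352)),("openR",(375,518),(718,560)),
 ("t2near",(175,505),(560,482)),("stopL_in",(37,412),(507,377)),("stopR_in",(123,350),(607,358))]:
    T(n,sb(*a),db(*b))
```

```text
baseL [ 529.2 -225.1    5.6] [0.2 0.2]
baseB [ 533.7 -316.4   10.3] [0.4 0.5]
baseR [ 645.9 -305.8    2.8] [0.4 0.4]
chTL [ 578. -229.   71.] [0.4 0.4]
chTR [ 592.1 -285.4   59.2] [0. 0.]
chBL [ 535.1 -230.9   44.8] [0.5 0.5]
chBR [ 545.7 -290.2   36.4] [0.3 0.3]
slopeT [ 610.7 -224.    66.9] [0.2 0.2]
slopeR [ 616.  -304.    68.6] [0.3 0.3]
tabTL [ 548.7 -257.   103.6] [0.2 0.2]
tabTR [ 573.1 -260.7   73.4] [0. 0.]
stopTL [547.7 242.2  59.1] [0.5 0.4]
stopTR [662.3 218.9  56.5] [0.7 0.6]
openR [608.7 -96.1   9.7] [2.2 2. ]
t2near [521.7  61.9  34.9] [1.1 1. ]
stopL_in [543.4 223.9  61.7] [0.4 0.3]
stopR_in [659.2 204.5  55.5] [1.3 1.1]
```

>>> {"fn": "jog_arm", "kwargs": {
  "series": [
    [0.5,-0.9,0.1,0,0,-0.5,0],
    [0.5,-0.9,0.1,0,0,-0.5,0],
    [0.5,-0.9,0.1,0,0,-0.5,0],
    [0.5,-0.9,0.1,0,0,-0.5,0],
    [0.5,-0.9,0.1,0,0,-0.5,0],
    [0.5,-0.9,0.1,0,0,-0.5,0],
    [0.5,-0.9,0.1,0,0,-0.5,0]
  ]
}}

```text
clock: 0.73
eef_pos: [304.2, 384.6, 225.4]
eef_rot: [-3.141, 0.0, 1.888]
wrist_force: [1.0, -0.2, -0.7]
finger_gap: 93.9
finger_force: 0.0
```

>>> {"fn": "jog_arm", "kwargs": {
  "series": [
    [0.5,-0.9,0,0,0,-0.5,0],
    [0.5,-0.9,0,0,0,-0.5,0],
    [0.5,-0.9,0,0,0,-0.5,0],
    [0.5,-0.9,0,0,0,-0.5,0],
    [0.5,-0.9,0,0,0,-0.5,0],
    [0.5,-0.9,0,0,0,-0.5,0],
    [0.5,-0.9,0,0,0,-0.5,0]
  ]
}}

```text
clock: 1.32
eef_pos: [364.2, 276.5, 225.3]
eef_rot: [-3.141, 0.0, 1.103]
wrist_force: [-0.8, -0.4, -0.2]
finger_gap: 93.9
finger_force: 0.0
```

>>> {"fn": "jog_arm", "kwargs": {
  "series": [
    [0.5,-0.9,0,0,0,-0.5,0],
    [0.5,-0.9,0,0,0,-0.5,0],
    [0.5,-0.9,0,0,0,-0.5,0],
    [0.5,-0.9,0,0,0,-0.5,0],
    [0.5,-0.9,0,0,0,-0.5,0],
    [0.5,-0.9,0,0,0,-0.5,0],
    [0.5,-0.9,0,0,0,-0.5,0]
  ]
}}

```text
clock: 1.9
eef_pos: [424.1, 168.5, 225.3]
eef_rot: [-3.142, 0.0, 0.317]
wrist_force: [-0.4, -0.5, 0.0]
finger_gap: 93.9
finger_force: 0.0
```

>>> {"fn": "jog_arm", "kwargs": {
  "series": [
    [0.4,-0.9,0,0,0,-0.2,0],
    [0.4,-0.9,0,0,0,-0.2,0],
    [0.4,-0.9,0,0,0,-0.2,0],
    [0.4,-0.9,0,0,0,-0.2,0],
    [0.4,-0.9,0,0,0,-0.2,0]
  ]
}}

```text
clock: 2.32
eef_pos: [472.3, 59.7, 225.1]
eef_rot: [-3.142, 0.001, 0.009]
wrist_force: [-0.5, 0.8, -0.5]
finger_gap: 94.2
finger_force: 0.0
```

Run:
```python
from h import *
import pickle
s=manip.read_state();print(s["clock"],s["eef_pos"],s["eef_rot"],s["joints"])
w=cam("wrist");pickle.dump(w,open("w1.pkl","wb"));save(w,"w1.png")
```

```text
2.3167 [472.25123269  59.68303707 225.08322505] [-3.14154269e+00  7.58793091e-04  8.92517812e-03] [4.87035689e-02 1.24753528e-01 1.70560730e+00 8.28603919e-05
 1.31198804e+00 1.61055350e+00]
```

View pics/w1.png

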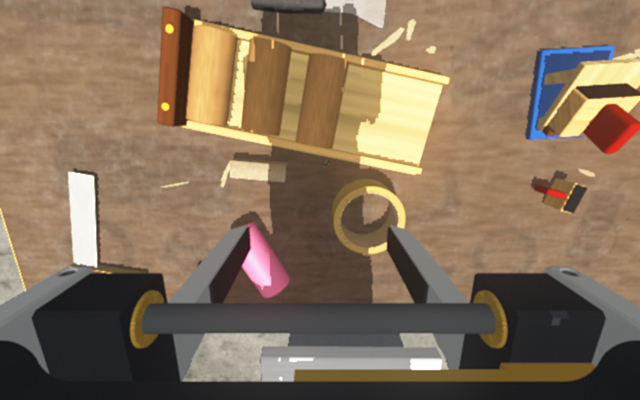

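The wrist view shows the stop's top between (165,9), (193,12), (186,127) and (159,123). The open-end corners are at (449,78) and (420,174), and tube_2 spans columns of about 300–345 in the picture. I'll measure the bed from these.

Run:
```python
from h import *
import pickle
w=pickle.load(open("w1.pkl","rb"))
for n,p,z in [("stopout_R",(165,9),60),("stopout_L",(159,123),60),("stopin_R",(193,12),60),("stopin_L",(186,127),60),("openR",(449,78),27),("openL",(420,174),27),
 ("openR12",(449,82),12),("openL12",(420,174),12)]:
    print(n,onz(w,*p,z).round(1))
im=w["im"]; cv2.imwrite("pics/c2.png",cv2.resize(im[0:190,150:460,::-1],None,fx=2.58,fy=2.58,interpolation=cv2.INTER_CUBIC))
```

```text
stopout_R [659.4 221.   60. ]
stopout_L [544.1 243.8  60. ]
stopin_R [656.9 192.1  60. ]
stopin_L [539.9 213.1  60. ]
openR [600.  -98.8  27. ]
openL [481.1 -76.3  27. ]
openR12 [ 597.3 -105.9   12. ]
openL12 [478.3 -81.9  12. ]
```

View pics/c2.png

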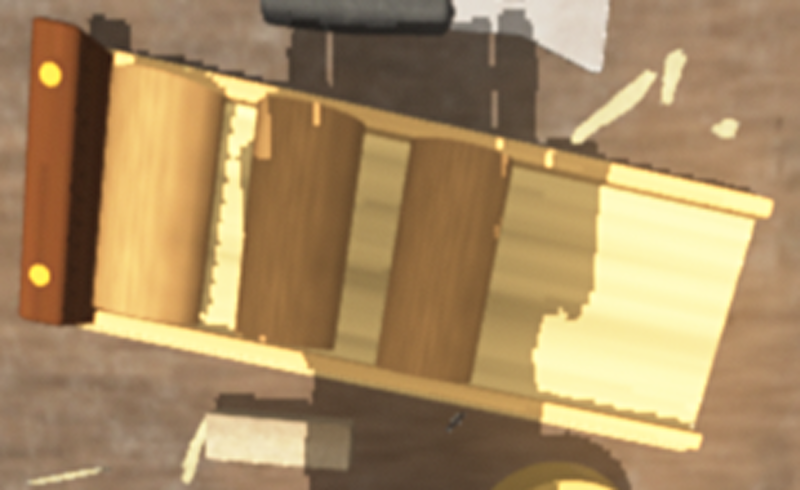

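The enlarged crop shows the stop's top inner edge from (82,22) to (65,322), the bed floor's end corners at (755,218) and (695,427), and tube_2's silhouette between the lines (410,140)–(378,362) and (512,165)–(470,383).

Run:
```python
from h import *
import pickle
w=pickle.load(open("w1.pkl","rb"))
P=lambda x,y,z: onz(w,150+x/2.58-.3,y/2.58-.3,z)
pts={"so1":(35,18,60),"so2":(22,320,60),"si1":(82,22,60),"si2":(65,322,60),"r1":(773,200,27),"r2":(698,447,27),"f1":(755,218,12),"f2":(695,427,12)}
loc={"so1":(65,165),"so2":(-65,165),"si1":(65,145),"si2":(-65,145),"r1":(65,-165),"r2":(-65,-165),"f1":(53,-165),"f2":(-53,-165)}
A=np.array([P(*pts[k])[:2] for k in pts]); B=np.array([loc[k] for k in pts],float)
ca,cb=A.mean(0),B.mean(0); U,_,V=np.linalg.svd((B-cb).T@(A-ca)); R=(U@V).T; t=ca-R@cb
print("yaw",np.arctan2(R[1,0],R[0,0]),"t",t)
for k,a,b in zip(pts,A,B): print(k,a.round(1),(a-R@b-t).round(1))
ey=np.r_[R[:,1],0]; Cc,_=ray(w,0,0)
# tube: silhouette planes tangent -> in bed y-z plane, tangent rays
yc=ey[:2]@(Cc[:2]-t); zc=Cc[2]; print("cam bed y",yc,"z",zc)
def ang(x,y): 
    o,d=ray(w,150+x/2.58-.3,y/2.58-.3); return np.arctan2(ey@d,-d[2])
for n,e in {"t2":[(410,140),(378,362),(512,165),(470,383)],"t1":[(270,95),(238,330),(362,125),(332,348)],"t0":[(110,62),(95,310),(222,85),(197,325)]}.items():
    a=[ang(*p) for p in e]; l=(a[0]+a[1])/2; r=(a[2]+a[3])/2; m=(l+r)/2
    print(n,np.round(a,3),"y",yc+np.tan(m)*(zc-36),"implied R",np.sin(abs(l-r)/2)*(zc-36)/np.cos(m))
```

```text
yaw -0.18820251808249647 t [572.94031008  72.91136199]
so1 [661.5 222.5] [-6.2 -0.3]
so2 [543.2 244.8] [ 3.3 -2.4]
si1 [660.3 203.7] [-3.7  0.5]
si2 [542.6 225.6] [ 6.4 -1.9]
r1 [600.9 -99.1] [-5.1  2.2]
r2 [482.5 -76.5] [4.3 0.5]
f1 [594.6 -97.8] [0.4 1.3]
f2 [490.5 -79.3] [ 0.5 -0. ]
cam bed y -16.72145294751954 z 396.9487962320007
t2 [ 0.069  0.06  -0.062 -0.067] y -16.661952058476718 implied R 23.322043515615306
t1 [0.243 0.246 0.13  0.124] y 51.06884101095163 implied R 21.53948228650962
t0 [0.417 0.415 0.298 0.296] y 117.67596918647126 implied R 22.873257472662456
```

>>> {"fn": "jog_arm", "kwargs": {
  "series": [
    [0,-1,0,0,0,0,0],
    [0,-1,0,0,0,0,0],
    [0,-1,0,0,0,0,0],
    [0,-1,0,0,0,0,0]
  ]
}}

```text
clock: 2.7
eef_pos: [471.7, -62.4, 225.4]
eef_rot: [3.141, 0.0, 0.01]
wrist_force: [0.2, 0.2, 0.0]
finger_gap: 94.1
finger_force: 0.0
```

>>> {"fn": "jog_arm", "kwargs": {
  "series": [
    [0,-1,0,0,0,0,0],
    [0,-1,0,0,0,0,0],
    [0,-1,0,0,0,0,0],
    [0,-1,0,0,0,0,0]
  ]
}}

```text
clock: 3.03
eef_pos: [471.9, -182.3, 225.2]
eef_rot: [3.141, 0.0, 0.01]
wrist_force: [-0.8, 0.5, -0.9]
finger_gap: 93.9
finger_force: 0.0
```

>>> {"fn": "jog_arm", "kwargs": {
  "series": [
    [0,-0.6,0,0,0,0,0],
    [0,-0.6,0,0,0,0,0],
    [0,-0.6,0,0,0,0,0],
    [0,-0.6,0,0,0,0,0]
  ]
}}

```text
clock: 3.37
eef_pos: [472.3, -250.6, 225.1]
eef_rot: [-3.141, 0.0, 0.012]
wrist_force: [0.0, 0.5, -0.3]
finger_gap: 93.9
finger_force: 0.0
```

Run:
```python
from h import *
import pickle
s=manip.read_state();print(s["clock"],s["eef_pos"],s["eef_rot"],s["joints"])
w=cam("wrist");pickle.dump(w,open("w2.pkl","wb"))
u,v=proj(w,(575,-260,50)); x0=int(u)-100;y0=max(0,int(v)-75); print(x0,y0)
cv2.imwrite("pics/w2.png",cv2.resize(w["im"][y0:y0+150,x0:x0+200,::-1],None,fx=4,fy=4,interpolation=cv2.INTER_CUBIC))
```

```text
3.3667 [ 472.26974997 -250.57336737  225.09670629] [-3.14096691e+00  4.78221474e-04  1.16084869e-02] [-5.56451077e-01  2.56959071e-01  1.54829149e+00  2.77739271e-04
  1.33708186e+00  1.00267249e+00]
227 22
```

View pics/w2.png

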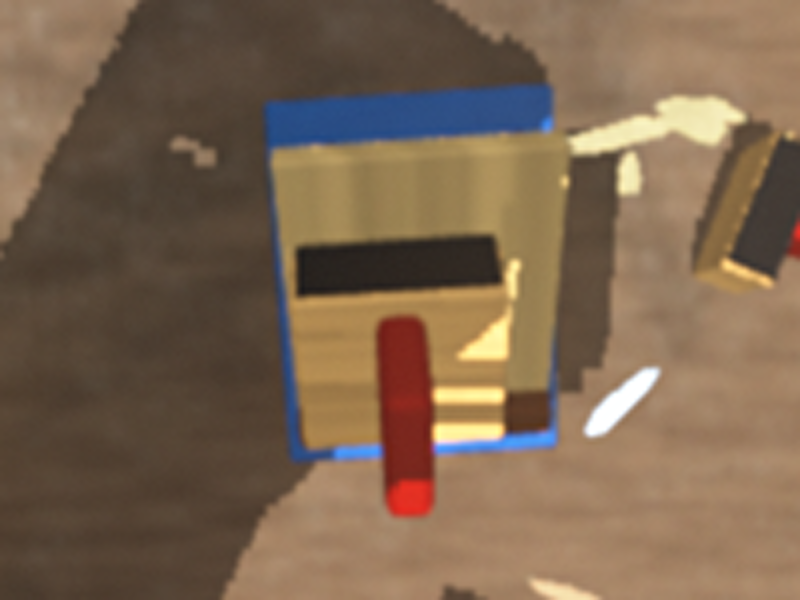

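The wrist crop shows the blue base corners at (266,103), (551,86), (295,462) and (555,445), and the slope's top edge from (273,150) to (568,133). The rubber face's edges run (295,297)–(503,285) and (297,247)–(495,235). The chock's rear top edge is (305,450)–(503,437), and the tab top runs from row 400 to 515.

```bash
cat > ch.py <<'E'
from h import *
import pickle
w=pickle.load(open("w2.pkl","rb"))
px=lambda x,y:(227+x/4-.375,22+y/4-.375)
P=lambda x,y,z: onz(w,*px(x,y),z)
for n,q in {"bTL":(266,103),"bTR":(551,86),"bLL":(295,462),"bLR":(555,445)}.items(): print(n,P(*q,8).round(1))
a,b=P(273,150,70),P(568,133,70); print("top edge",a.round(1),b.round(1),np.linalg.norm(a-b))
y=a-b; yaw=np.arctan2(-y[0],y[1]); print("yaw edge",yaw)
yaw=float(np.mean([yaw]))
h=np.array([np.cos(yaw),np.sin(yaw),0]); th=np.radians(35)
cy=h*np.cos(th)+np.array([0,0,np.sin(th)]); cz=-h*np.sin(th)+np.array([0,0,np.cos(th)]); cx=np.cross(cy,cz); p0=(a+b)/2
def onp(q,off):
    o,d=ray(w,*px(*q)); return o+d*(((p0+off*cz-o)@cz)/(d@cz))
L={"frontTL":((295,297),(-30,26.5,26)),"frontTR":((503,285),(30,26.5,26)),"rearL":((305,450),(-30,-26.5,26)),"rearR":((503,437),(30,-26.5,26)),"rubL":((297,247),(-30,26.5,0)),"rubR":((495,235),(30,26.5,0)),
"tabfL":((381,402),(-7,18.5,66)),"tabfR":((431,400),(7,18.5,66)),"tabrL":((388,515),(-7,-21.5,66)),"tabrR":((432,513),(7,-21.5,66))}
for n,(q,l) in L.items():
    X=onp(q,l[2]); o=X-(l[0]*cx+l[1]*cy+l[2]*cz); print(n,X.round(1),"slopecoords",round((X-p0)@cx,1),round((X-p0)@cy,1),"origin",o.round(1))
print("axes",cx,cy,cz)
E
python3 ch.py
```

```text
bTL [ 635.9 -217.7    8. ]
bTR [ 641.8 -306.2    8. ]
bLL [ 526.4 -226.2    8. ]
bLR [ 533.2 -313.7    8. ]
top edge [ 611.1 -224.5   70. ] [ 616.2 -302.3   70. ] 77.95519474836405
yaw edge 0.06518790525065657
frontTL [ 574.1 -230.5   75.6] slopecoords -35.4 -27.3 origin [ 569.3 -260.9   39.1]
frontTR [ 577.9 -286.3   75.7] slopecoords 20.5 -27.2 origin [ 569.1 -256.8   39.2]
rearL [ 532.5 -231.6   46.5] slopecoords -37.0 -78.2 origin [ 571.  -259.2   40.4]
rearR [ 537.1 -291.5   47. ] slopecoords 23.0 -77.3 origin [ 571.7 -259.2   40.9]
rubL [ 589.  -229.9   54.3] slopecoords -35.1 -27.4 origin [ 569.3 -261.2   39.1]
rubR [ 592.9 -285.8   54.5] slopecoords 21.0 -27.1 origin [ 569.3 -257.3   39.3]
tabfL [ 547.5 -253.7  104.8] slopecoords -14.0 -33.6 origin [ 570.6 -259.2   40.1]
tabfR [ 548.2 -266.2  104.7] slopecoords -1.5 -33.8 origin [ 570.4 -257.8   40. ]
tabrL [ 517.2 -256.4   83.5] slopecoords -13.3 -70.7 origin [ 573.  -259.8   41.8]
tabrR [ 517.9 -268.5   83.4] slopecoords -1.2 -70.9 origin [ 572.8 -257.9   41.7]
axes [ 0.06514175 -0.99787602  0.        ] [0.81741218 0.05336099 0.57357644] [-0.57235817 -0.03736377  0.81915204]
```

```bash
cat > plan.py <<'E'
from h import *
def plan(pos,Rt):
    s=manip.read_state(); R0=Ro.from_euler('xyz',s["eef_rot"]); 
    print("shift",((np.array(pos)-s["eef_pos"])/120).round(4),"turn",((Rt*R0.inv()).as_rotvec()/(np.pi/2)).round(4), "pos",s["eef_pos"].round(1),"rot",s["eef_rot"].round(4),"F",s["wrist_force"].round(1),"gap",round(s["finger_gap"],1),"t",s["clock"])
def grasp(yaw=0.068,th=np.radians(35)): return Ro.from_euler('z',yaw)*Ro.from_euler('y',-th)*Ro.from_euler('x',np.pi)
E
python3 -c "
from plan import *
print(grasp().as_matrix())
plan([505.9,-263.1,129.8],grasp())"
```

```text
[[ 8.17258894e-01  6.79476068e-02  5.72250839e-01]
 [ 5.56594210e-02 -9.97688891e-01  3.89731462e-02]
 [ 5.73576436e-01  1.00613962e-16 -8.19152044e-01]]
shift [ 0.2796 -0.1108 -0.7951] turn [ 0.0153 -0.3889  0.0341] pos [ 472.3 -249.8  225.2] rot [-3.141e+00  4.000e-04  1.260e-02] F [-0.2  0.4 -0.4] gap 93.9 t 3.4167
```

>>> {"fn": "jog_arm", "kwargs": {
  "series": [
    [0.28,-0.11,-0.4,0.015,-0.389,0.034,0],
    [0.28,-0.11,-0.4,0.015,-0.389,0.034,0],
    [0.28,-0.11,-0.4,0.015,-0.389,0.034,0],
    [0.28,-0.11,-0.795,0.015,-0.389,0.034,0],
    [0.28,-0.11,-0.795,0.015,-0.389,0.034,0],
    [0.28,-0.11,-0.795,0.015,-0.389,0.034,0],
    [0.28,-0.11,-0.795,0.015,-0.389,0.034,0],
    [0.28,-0.11,-0.795,0.015,-0.389,0.034,0]
  ],
  "grip_force": 30
}}

```text
clock: 4.08
eef_pos: [505.9, -263.1, 130.4]
eef_rot: [-3.141, -0.61, 0.067]
wrist_force: [-0.1, 0.2, 0.1]
finger_gap: 93.9
finger_force: 0.0
```

```bash
python3 -c "
from plan import *
plan([546.0,-260.5,72.5],grasp())
w=cam('wrist'); save(w,'w3.png')"
```

```text
shift [ 0.3341  0.0213 -0.4822] turn [-0.0004 -0.0006  0.0001] pos [ 505.9 -263.1  130.4] rot [-3.1408 -0.6099  0.0674] F [-0.1  0.2  0.1] gap 93.9 t 4.0833
```

View pics/w3.png

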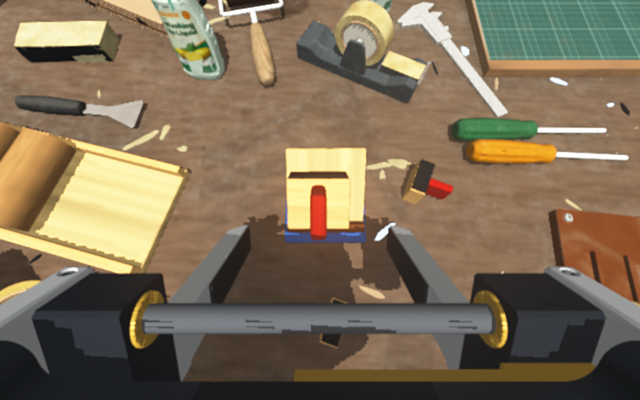

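The tab, at (318,210), is centred between the fingers and square to them. Next I'll advance along the tool axis and grip.

>>> {"fn": "jog_arm", "kwargs": {
  "series": [
    [0.15,0.01,-0.22,0,0,0,0],
    [0.15,0.01,-0.22,0,0,0,0],
    [0.25,0.016,-0.36,0,0,0,0],
    [0.334,0.021,-0.482,0,0,0,0],
    [0.334,0.021,-0.482,0,0,0,0],
    [0.334,0.021,-0.482,0,0,0,0]
  ]
}}

```text
clock: 4.63
eef_pos: [546.2, -261.1, 72.9]
eef_rot: [-3.141, -0.611, 0.068]
wrist_force: [0.6, -0.2, 0.1]
finger_gap: 93.8
finger_force: 0.0
```

>>> {"fn": "jog_arm", "kwargs": {
  "series": [
    [0,0,0,0,0,0,0.5],
    [0,0,0,0,0,0,0.9],
    [0,0,0,0,0,0,1],
    [0,0,0,0,0,0,1],
    [0,0,0,0,0,0,1],
    [0,0,0,0,0,0,1],
    [0,0,0,0,0,0,1],
    [0,0,0,0,0,0,1]
  ],
  "grip_force": 30
}}

```text
clock: 5.3
eef_pos: [545.7, -261.8, 72.2]
eef_rot: [3.141, -0.611, 0.067]
wrist_force: [-0.4, 1.2, 0.5]
finger_gap: 44.2
finger_force: 0.0
```

>>> {"fn": "jog_arm", "kwargs": {
  "series": [
    [0,0,0,0,0,0,1],
    [0,0,0,0,0,0,1],
    [0,0,0,0,0,0,1],
    [0,0,0,0,0,0,1]
  ],
  "grip_force": 50
}}

```text
clock: 5.63
eef_pos: [545.7, -261.8, 72.2]
eef_rot: [3.141, -0.611, 0.067]
wrist_force: [-0.4, -0.0, 0.1]
finger_gap: 17.3
finger_force: 0.4
```

```bash
python3 -c "
from plan import *
plan([546.0,-260.5,72.5],grasp())"
```

```text
shift [0.0021 0.0107 0.0027] turn [0.0001 0.0003 0.0009] pos [ 545.7 -261.8   72.2] rot [ 3.1414 -0.6114  0.0667] F [-0.4 -0.   0.1] gap 17.3 t 5.6333
```

>>> {"fn": "jog_arm", "kwargs": {
  "series": [
    [0,0,0,0,0,0,1],
    [0,0,0,0,0,0,1],
    [0,0,0,0,0,0,1],
    [0,0,0,0,0,0,1]
  ],
  "grip_force": 50
}}

```text
clock: 5.97
eef_pos: [545.7, -261.5, 72.1]
eef_rot: [-3.141, -0.611, 0.067]
wrist_force: [-1.3, 3.6, 1.6]
finger_gap: 13.9
finger_force: 50.0
```

>>> {"fn": "jog_arm", "kwargs": {
  "series": [
    [-0.05,0,0.08,0,0,0,1],
    [-0.12,0,0.22,0,0,0,1],
    [-0.25,0,0.45,0,0,0,1],
    [-0.4,0,0.75,0,0,0,1],
    [-0.4,0,0.95,0,0,0,1],
    [-0.4,0,0.95,0,0,0,1],
    [-0.4,0,0.95,0,0,0,1]
  ]
}}

```text
clock: 6.55
eef_pos: [497.8, -262.2, 186.7]
eef_rot: [3.139, -0.613, 0.068]
wrist_force: [-0.1, 0.7, -4.6]
finger_gap: 13.8
finger_force: 50.0
```

```bash
python3 -c "
from plan import *
b=Ro.from_euler('z',-0.188)
o=np.array([573,73.,0])+b.apply([0,-92,0]); print(o)
Rt=Ro.from_euler('z',np.pi/2-0.188)*Ro.from_euler('x',np.pi)
plan(o+[0,0,200],Rt); s=manip.read_state(); print(s['joints'],s['finger_force'])"
```

```text
[555.80570507 -17.37895896   0.        ]
shift [0.4836 2.0403 0.1109] turn [-0.2765  0.3145  0.8099] pos [ 497.8 -262.2  186.7] rot [ 3.1391 -0.6126  0.0676] F [-0.1  0.7 -4.6] gap 13.8 t 6.55
[-0.74740659  0.13995131  1.90227051  0.64922878  0.76043842  0.35389163] 49.99808728694916
```

>>> {"fn": "jog_arm", "kwargs": {
  "series": [
    [0.06,0.25,0.05,-0.02,0.025,0.06,1],
    [0.12,0.5,0.1,-0.07,0.08,0.2,1],
    [0.18,0.75,0.1,-0.138,0.157,0.405,1],
    [0.24,1,0.1,-0.138,0.157,0.405,1],
    [0.24,1,0.1,-0.138,0.157,0.405,1],
    [0.24,1,0.1,-0.138,0.157,0.405,1],
    [0.24,1,0.1,-0.138,0.157,0.405,1],
    [0.24,1,0.1,-0.138,0.157,0.405,1]
  ]
}}

```text
clock: 7.22
eef_pos: [526.6, -141.3, 196.1]
eef_rot: [3.035, -0.304, 0.754]
wrist_force: [0.2, -0.4, -3.5]
finger_gap: 13.6
finger_force: 50.0
```

>>> {"fn": "jog_arm", "kwargs": {
  "series": [
    [0.06,0.25,0,-0.02,0.025,0.06,1],
    [0.12,0.5,0,-0.07,0.08,0.2,1],
    [0.18,0.75,0,-0.138,0.157,0.405,1],
    [0.24,1,0,-0.138,0.157,0.405,1],
    [0.24,1,0,-0.138,0.157,0.405,1],
    [0.24,1,0,-0.138,0.157,0.405,1],
    [0.24,1,0,-0.138,0.157,0.405,1],
    [0.24,1,0,-0.138,0.157,0.405,1]
  ]
}}

```text
clock: 7.88
eef_pos: [555.2, -21.6, 196.9]
eef_rot: [-3.14, -0.002, 1.377]
wrist_force: [-0.2, -0.3, -3.6]
finger_gap: 13.5
finger_force: 50.0
```

```bash
python3 -c "
from plan import *
b=Ro.from_euler('z',-0.188)
o=np.array([573,73.,0])+b.apply([0,-92,0])
Rt=Ro.from_euler('z',np.pi/2-0.188)*Ro.from_euler('x',np.pi)
plan(o+[0,0,120],Rt)
w=cam('wrist'); d=cam('side'); import pickle; pickle.dump((w,d),open('d4.pkl','wb'))
W=w['im'][:,:,::-1]; D=cv2.resize(d['im'][120:300,220:420,::-1],None,fx=2,fy=2)
cv2.imwrite('pics/m4.png',np.hstack([cv2.resize(W,(400,250)),np.vstack([D[:250]])]))
"
```

```text
shift [ 0.0053  0.0353 -0.6408] turn [-0.0016 -0.001   0.0034] pos [555.2 -21.6 196.9] rot [-3.1396e+00 -2.3000e-03  1.3774e+00] F [-0.2 -0.3 -3.6] gap 13.5 t 7.8833
```

View pics/m4.png

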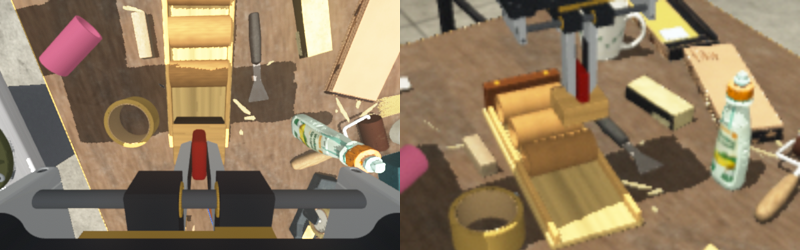

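The wrist view (left) shows the chock held by its tab above the bed, with the rubber facing the tubes. The side view (right) shows it level above the bed. I'll check the in-hand tilt by comparing the rubber edges with where they should project.

```bash
python3 -c "
from h import *
import pickle
w,d=pickle.load(open('d4.pkl','rb'))
c=manip.camera('wrist'); H=np.linalg.inv(np.array(c['hand_eye'])); f=w['f']
def pr(X):
    p=H[:3,:3]@X+H[:3,3]; return (f*p[0]/p[2]+w['cx'],f*p[1]/p[2]+w['cy'])
def ch(x,y,z): return np.array([y+1.5,x,40.5-z])
for q in [(-30,26.5,26),(30,26.5,26),(-30,26.5,0),(30,26.5,0),(-7,18.5,66),(7,18.5,66),(-30,-26.5,26),(30,-26.5,26)]: print(q,np.round(pr(ch(*q)),1))
im=c['frame']; cv2.imwrite('pics/c5.png',cv2.resize(im[150:320,240:400,::-1],None,fx=3.5,fy=3.5,interpolation=cv2.INTER_CUBIC))
"
```

```text
(-30, 26.5, 26) [274.5 195. ]
(30, 26.5, 26) [362.1 195.1]
(-30, 26.5, 0) [279.5 186.2]
(30, 26.5, 0) [357.1 186.3]
(-7, 18.5, 66) [305.7 227.7]
(7, 18.5, 66) [330.8 227.7]
(-30, -26.5, 26) [277.4 264.5]
(30, -26.5, 26) [359.  264.6]
```

View pics/c5.png

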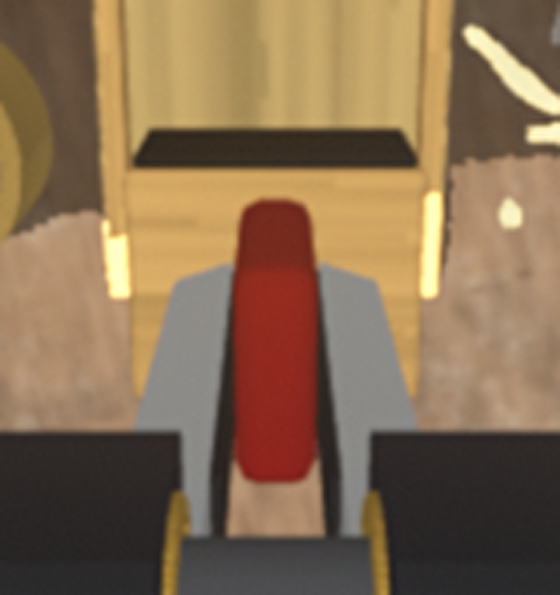

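The rubber top edge sits at about (277–359, 198) and its bottom edge at row 187. That is within about 2 px of the level prediction, so any tilt is at most about 3°. The chock is also centred between the rails. Next I'll lower it.

>>> {"fn": "jog_arm", "kwargs": {
  "series": [
    [0.005,0.035,-0.15,-0.002,-0.001,0.003,1],
    [0.005,0.035,-0.4,-0.002,-0.001,0.003,1],
    [0.005,0.035,-0.7,-0.002,-0.001,0.003,1],
    [0.005,0.035,-0.9,-0.002,-0.001,0.003,1],
    [0.005,0.035,-1,-0.002,-0.001,0.003,1],
    [0.005,0.035,-1,-0.002,-0.001,0.003,1],
    [0.005,0.035,-1,-0.002,-0.001,0.003,1]
  ]
}}

```text
clock: 8.62
eef_pos: [556.3, -18.0, 79.1]
eef_rot: [3.14, 0.002, 1.385]
wrist_force: [0.0, 0.6, -2.5]
finger_gap: 13.8
finger_force: 50.0
```

>>> {"fn": "jog_arm", "kwargs": {
  "series": [
    [0,0,-0.05,0,0,0,1],
    [0,0,-0.1,0,0,0,1],
    [0,0,-0.15,0,0,0,1],
    [0,0,-0.15,0,0,0,1],
    [0,0,-0.15,0,0,0,1]
  ]
}}

```text
clock: 9.03
eef_pos: [555.9, -17.6, 60.1]
eef_rot: [3.142, 0.003, 1.387]
wrist_force: [0.1, 0.3, -2.6]
finger_gap: 13.7
finger_force: 50.0
```

```bash
cat > look.py <<'E'
from plan import *
import sys
b=Ro.from_euler('z',-0.188)
s=manip.read_state(); print("bed coords",b.inv().apply(s['eef_pos']-[573,73,0]).round(1),"F bed",b.inv().apply(s['wrist_force']).round(2),"M bed",b.inv().apply(s['moment']).round(3),"grip",round(s['finger_force'],1),"gap",round(s['finger_gap'],1))
plan([555.8,-17.4,52.5],Ro.from_euler('z',np.pi/2-0.188)*Ro.from_euler('x',np.pi))
w=cam('wrist'); im=w['im'].astype(int)
r=im[170:215,312:326].mean(axis=(1,2)); g=np.diff(r)   # rubber dark band rows at mid column
print("rows", 170+np.argsort(g)[:2]+.5, 170+np.argsort(-g)[:2]+.5); print(r.round(0).astype(int))
E
python3 look.py
```

```text
bed coords [  0.1 -92.2  60.1] F bed [ 0.02  0.33 -2.61] M bed [-0.078  0.046 -0.03 ] grip 50.0 gap 13.7
shift [-0.0006  0.0015 -0.0632] turn [ 0.0018 -0.0003 -0.0025] pos [555.9 -17.6  60.1] rot [3.1416e+00 2.9000e-03 1.3868e+00] F [ 0.1  0.3 -2.6] gap 13.7 t 9.0333
rows [186.5 206.5] [197.5 198.5]
[173 173 173 173 172 173 173 172 173 172 172 173 173 173 175 171 131  73
  50  51  52  52  52  52  54  54  52  70 130 169 177 175 173 173 176 176
 158 116  81  71  72  73  73  73  73]
```

>>> {"fn": "jog_arm", "kwargs": {
  "series": [
    [0,0,-0.02,0,0,-0.0025,1],
    [0,0,-0.033,0,0,-0.0025,1],
    [0,0,-0.042,0,0,-0.0025,1],
    [0,0,-0.042,0,0,-0.0025,1]
  ]
}}

```text
clock: 9.42
eef_pos: [555.8, -17.6, 54.9]
eef_rot: [3.142, 0.003, 1.383]
wrist_force: [0.2, 0.1, -2.3]
finger_gap: 13.2
finger_force: 50.0
```

>>> {"fn": "jog_arm", "kwargs": {
  "series": [
    [0,0,-0.005,0,0,0,1],
    [0,0,-0.01,0,0,0,1],
    [0,0,-0.01,0,0,0,1]
  ]
}}

```text
clock: 9.67
eef_pos: [555.9, -17.6, 53.9]
eef_rot: [3.141, 0.003, 1.383]
wrist_force: [-0.3, -0.1, -3.2]
finger_gap: 13.9
finger_force: 50.0
```

>>> {"fn": "jog_arm", "kwargs": {
  "series": [
    [0,0,-0.005,0,0,0,1],
    [0,0,-0.01,0,0,0,1],
    [0,0,-0.01,0,0,0,1]
  ]
}}

```text
clock: 9.92
eef_pos: [555.9, -17.6, 52.6]
eef_rot: [3.141, 0.003, 1.383]
wrist_force: [-0.4, 0.3, -3.2]
finger_gap: 13.6
finger_force: 50.0
```

```bash
python3 look.py
```

```text
bed coords [  0.1 -92.2  52.6] F bed [-0.45  0.25 -3.18] M bed [-0.099  0.103 -0.003] grip 50.0 gap 13.6
shift [-0.0008  0.0018 -0.0012] turn [ 0.0018 -0.0002 -0.0001] pos [555.9 -17.6  52.6] rot [3.1414e+00 2.9000e-03 1.3829e+00] F [-0.4  0.3 -3.2] gap 13.6 t 9.9167
rows [186.5 206.5] [197.5 198.5]
[173 173 173 173 173 173 173 173 173 173 173 173 173 174 176 171 131  73
  49  50  51  51  52  52  53  54  51  70 130 169 177 175 173 174 176 176
 158 116  80  71  72  72  73  73  73]
```

Not yet in contact, so I'll keep lowering it in small steps.

>>> {"fn": "jog_arm", "kwargs": {
  "series": [
    [0,0,-0.005,0,0,0,1],
    [0,0,-0.008,0,0,0,1],
    [0,0,-0.008,0,0,0,1]
  ]
}}

```text
clock: 10.22
eef_pos: [556.0, -17.6, 51.9]
eef_rot: [3.141, 0.003, 1.383]
wrist_force: [-0.7, -0.4, -1.6]
finger_gap: 13.8
finger_force: 50.0
```

>>> {"fn": "jog_arm", "kwargs": {
  "series": [
    [0,0,-0.005,0,0,0,1],
    [0,0,-0.008,0,0,0,1],
    [0,0,-0.008,0,0,0,1]
  ]
}}

```text
clock: 10.47
eef_pos: [556.0, -17.7, 51.8]
eef_rot: [3.141, 0.003, 1.383]
wrist_force: [-6.3, -0.5, 10.6]
finger_gap: 13.5
finger_force: 50.0
```

```bash
python3 look.py
```

```text
bed coords [  0.3 -92.2  51.8] F bed [-6.1  -1.65 10.59] M bed [-0.242  1.315 -0.01 ] grip 50.0 gap 13.5
shift [-0.0017  0.0022  0.0055] turn [ 0.0019  0.0001 -0.0001] pos [556.  -17.7  51.8] rot [3.1410e+00 2.9000e-03 1.3829e+00] F [-6.3 -0.5 10.6] gap 13.5 t 10.4667
rows [186.5 206.5] [197.5 198.5]
[173 173 173 173 173 173 173 173 173 173 173 173 173 174 176 171 131  73
  49  50  51  51  51  52  54  54  51  70 130 169 177 175 173 173 176 176
 158 116  80  71  72  72  73  73  73]
```

The chock is down on the floor at TCP z ≈ 51.9, and the rubber rows haven't moved, so it is level. I'll ease the load and slide it along bed +y.

>>> {"fn": "jog_arm", "kwargs": {
  "series": [
    [0.0,0,0.006,0,0,0,1],
    [0.006,0.03,0.006,0,0,0,1],
    [0.012,0.065,0.006,0,0,0,1],
    [0.019,0.098,0.006,0,0,0,1],
    [0.025,0.131,0.006,0,0,0,1],
    [0.031,0.164,0.006,0,0,0,1],
    [0.031,0.164,0.006,0,0,0,1]
  ]
}}

```text
clock: 11.1
eef_pos: [560.2, 2.9, 51.9]
eef_rot: [3.14, 0.003, 1.383]
wrist_force: [0.9, 0.5, 4.4]
finger_gap: 13.3
finger_force: 50.0
```

>>> {"fn": "jog_arm", "kwargs": {
  "series": [
    [0.005,0.025,0,0,0,0,1],
    [0.01,0.05,0,0,0,0,1],
    [0.014,0.074,0,0,0,0,1],
    [0.019,0.098,0,0,0,0,1],
    [0.023,0.123,0,0,0,0,1],
    [0.028,0.147,0,0,0,0,1],
    [0.031,0.164,0,0,0,0,1],
    [0.031,0.164,0,0,0,0,1]
  ]
}}

```text
clock: 11.77
eef_pos: [563.8, 22.1, 51.9]
eef_rot: [3.14, 0.003, 1.383]
wrist_force: [1.1, -2.3, 5.0]
finger_gap: 13.8
finger_force: 50.0
```

```bash
python3 look.py
```

```text
bed coords [  0.5 -51.8  51.9] F bed [ 1.52 -2.1   5.05] M bed [-0.391 -0.219 -0.019] grip 50.0 gap 13.8
shift [-0.0669 -0.3288  0.0053] turn [ 0.0018  0.0006 -0.0002] pos [563.8  22.1  51.9] rot [3.1401e+00 2.7000e-03 1.3831e+00] F [ 1.1 -2.3  5. ] gap 13.8 t 11.7667
rows [206.5 207.5] [197.5 198.5]
[109 108 108 107 107 106 106 105 105 105 105 104 101  99  96  96  96  96
  94  91  83  62  44  41  44  44  42  59 114 151 160 158 156 156 159 159
 142 103  69  60  61  62  62  62  63]
```

>>> {"fn": "jog_arm", "kwargs": {
  "series": [
    [0.004,0.02,0,0,0,0,1],
    [0.008,0.041,0,0,0,0,1],
    [0.012,0.061,0,0,0,0,1],
    [0.016,0.082,0,0,0,0,1],
    [0.019,0.102,0,0,0,0,1],
    [0.023,0.123,0,0,0,0,1],
    [0.028,0.147,0,0,0,0,1],
    [0.028,0.147,0,0,0,0,1]
  ]
}}

```text
clock: 12.48
eef_pos: [567.1, 39.5, 51.9]
eef_rot: [3.14, 0.003, 1.383]
wrist_force: [0.7, -3.5, 5.3]
finger_gap: 13.7
finger_force: 50.0
```

>>> {"fn": "jog_arm", "kwargs": {
  "series": [
    [0.002,0.01,0,0,0,0,1],
    [0.003,0.016,0,0,0,0,1],
    [0.003,0.016,0,0,0,0,1]
  ]
}}

```text
clock: 12.73
eef_pos: [567.4, 41.1, 51.9]
eef_rot: [3.14, 0.003, 1.383]
wrist_force: [0.5, -4.9, 6.1]
finger_gap: 13.4
finger_force: 50.0
```

>>> {"fn": "jog_arm", "kwargs": {
  "series": [
    [0.002,0.01,0,0,0,0,1],
    [0.003,0.016,0,0,0,0,1],
    [0.003,0.016,0,0,0,0,1]
  ]
}}

```text
clock: 12.98
eef_pos: [567.7, 43.1, 51.9]
eef_rot: [3.14, 0.003, 1.383]
wrist_force: [-0.2, -4.4, 6.6]
finger_gap: 14.0
finger_force: 50.0
```

```bash
python3 look.py
```

```text
bed coords [  0.4 -30.4  51.9] F bed [ 0.61 -4.41  6.61] M bed [-0.93  -0.125 -0.015] grip 50.0 gap 14.0
shift [-0.0995 -0.504   0.0051] turn [ 0.002   0.0003 -0.    ] pos [567.7  43.1  51.9] rot [3.1405e+00 2.9000e-03 1.3828e+00] F [-0.2 -4.4  6.6] gap 14.0 t 12.9833
rows [207.5 206.5] [197.5 198.5]
[113 116 116 115 113 111 111 112 112 111 109 107 107 108 106 104 105 105
 103 103 102  99  96  91  76  55  42  59 114 151 160 159 157 156 159 160
 149 113  74  61  61  63  62  63  63]
```

>>> {"fn": "jog_arm", "kwargs": {
  "series": [
    [0.0015,0.008,0,0,0,0,1],
    [0.0015,0.008,0,0,0,0,1],
    [0.0015,0.008,0,0,0,0,1]
  ]
}}

```text
clock: 13.28
eef_pos: [567.9, 44.0, 51.9]
eef_rot: [3.14, 0.003, 1.383]
wrist_force: [0.2, -4.3, 6.1]
finger_gap: 14.0
finger_force: 50.0
```

>>> {"fn": "jog_arm", "kwargs": {
  "series": [
    [0.0015,0.008,0,0,0,0,1],
    [0.0015,0.008,0,0,0,0,1],
    [0.0015,0.008,0,0,0,0,1]
  ]
}}

```text
clock: 13.53
eef_pos: [568.1, 44.9, 51.9]
eef_rot: [3.141, 0.003, 1.383]
wrist_force: [-0.1, -4.9, 7.4]
finger_gap: 14.0
finger_force: 50.0
```

>>> {"fn": "jog_arm", "kwargs": {
  "series": [
    [0.0015,0.008,0,0,0,0,1],
    [0.0015,0.008,0,0,0,0,1],
    [0.0015,0.008,0,0,0,0,1]
  ]
}}

```text
clock: 13.78
eef_pos: [568.3, 45.9, 51.9]
eef_rot: [3.14, 0.003, 1.383]
wrist_force: [0.1, -5.2, 7.4]
finger_gap: 13.8
finger_force: 50.0
```

>>> {"fn": "jog_arm", "kwargs": {
  "series": [
    [0.0015,0.008,0,0,0,0,1],
    [0.0015,0.008,0,0,0,0,1],
    [0.0015,0.008,0,0,0,0,1]
  ]
}}

```text
clock: 14.03
eef_pos: [568.4, 46.6, 51.9]
eef_rot: [3.141, 0.003, 1.383]
wrist_force: [-0.2, -5.7, 6.5]
finger_gap: 13.5
finger_force: 50.0
```

>>> {"fn": "jog_arm", "kwargs": {
  "series": [
    [0.0015,0.008,0,0,0,0,1],
    [0.0015,0.008,0,0,0,0,1],
    [0.0015,0.008,0,0,0,0,1]
  ]
}}

```text
clock: 14.28
eef_pos: [568.5, 46.9, 52.0]
eef_rot: [3.141, 0.004, 1.383]
wrist_force: [-1.5, -12.1, 8.7]
finger_gap: 14.1
finger_force: 50.0
```

```bash
python3 look.py; python3 -c "
from h import *
w=cam('wrist'); d=cam('side')
a=cv2.resize(w['im'][0:240,200:440,::-1],(480,480)); b=cv2.resize(d['im'][145:245,250:330,::-1],None,fx=4,fy=4,interpolation=2)
b=np.pad(b,((0,80),(0,0),(0,0))); cv2.imwrite('pics/m6.png',np.hstack([a,b]))"
```

```text
bed coords [  0.4 -26.5  52. ] F bed [  0.81 -12.17   8.68] M bed [-2.43  -0.006  0.004] grip 50.0 gap 14.1
shift [-0.1054 -0.536   0.0045] turn [ 0.0029 -0.      0.    ] pos [568.5  46.9  52. ] rot [3.1408 0.0044 1.3828] F [ -1.5 -12.1   8.7] gap 14.1 t 14.2833
rows [207.5 206.5] [198.5 197.5]
[114 114 114 112 110 110 110 111 111 109 107 106 106 106 104 103 104 104
 103 103 102  99  96  93  87  69  48  49  91 137 156 157 154 154 156 158
 146 111  73  60  60  61  61  61  62]
```

View pics/m6.png

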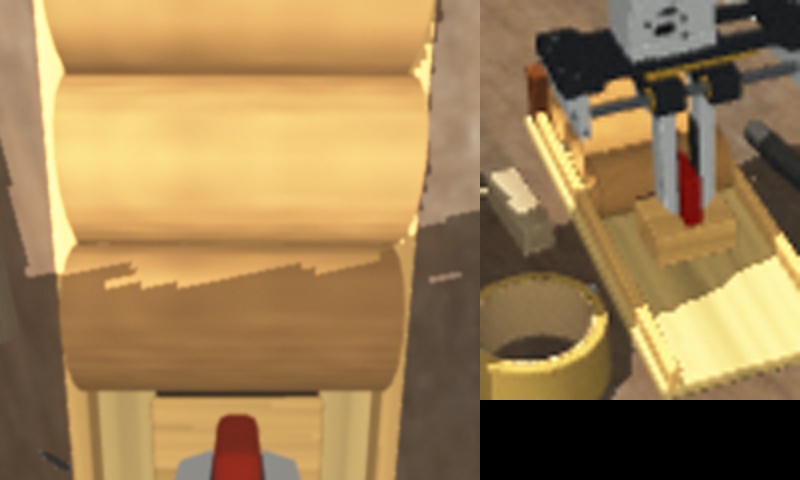

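The wrist crop shows the tubes touching at rows 72 and 242 and tube_2 against the rubber at row 392. Force rose to 12 N at the predicted spot, so the row is closed. I'll ease the preload a little, soften the grip and open.

>>> {"fn": "jog_arm", "kwargs": {
  "series": [
    [-0.0005,-0.002,0.002,0,0,0,1],
    [-0.0005,-0.003,0.003,0,0,0,1],
    [-0.0005,-0.003,0.003,0,0,0,1]
  ],
  "grip_force": 20
}}

```text
clock: 14.68
eef_pos: [568.4, 46.9, 52.0]
eef_rot: [3.141, 0.004, 1.383]
wrist_force: [0.7, -9.6, 3.6]
finger_gap: 14.0
finger_force: 20.0
```

>>> {"fn": "jog_arm", "kwargs": {
  "series": [
    [0,0,0,0,0,0,1],
    [0,0,0,0,0,0,1],
    [0,0,0,0,0,0,1]
  ],
  "grip_force": 5
}}

```text
clock: 14.93
eef_pos: [568.4, 47.1, 51.9]
eef_rot: [3.141, 0.004, 1.383]
wrist_force: [0.3, -8.4, 4.3]
finger_gap: 13.8
finger_force: 5.0
```

>>> {"fn": "jog_arm", "kwargs": {
  "series": [
    [0,0,0,0,0,0,0.8],
    [0,0,0,0,0,0,0.7],
    [0,0,0,0,0,0,0.6],
    [0,0,0,0,0,0,0.6],
    [0,0,0,0,0,0,0.6],
    [0,0,0,0,0,0,0.6],
    [0,0,0,0,0,0,0.6]
  ]
}}

```text
clock: 15.52
eef_pos: [568.3, 47.7, 51.9]
eef_rot: [3.141, 0.003, 1.383]
wrist_force: [-0.4, 0.4, -0.4]
finger_gap: 37.4
finger_force: 0.0
```

```bash
python3 look.py
```

```text
bed coords [  0.1 -25.7  51.9] F bed [-0.49  0.33 -0.38] M bed [-0.054  0.031 -0.074] grip 0.0 gap 37.4
shift [-0.104  -0.5429  0.0051] turn [ 0.0018 -0.0002 -0.0001] pos [568.3  47.7  51.9] rot [3.1413e+00 2.8000e-03 1.3830e+00] F [-0.4  0.4 -0.4] gap 37.4 t 15.5167
rows [208.5 207.5] [199.5 198.5]
[ 98 100 101 102 101  99  97  97  99  99  98  96  94  94  94  93  92  92
  92  91  91  90  88  86  83  79  65  46  40  66 111 136 141 139 138 139
 142 140 116  76  54  52  53  53  54]
```

Released with no remaining force. I'll raise the hand straight up clear of the tab, then look.

>>> {"fn": "jog_arm", "kwargs": {
  "series": [
    [0,0,0.1,0,0,0,0.6],
    [0,0,0.3,0,0,0,0.6],
    [0,0,0.6,0,0,0,0.6],
    [0,0,0.9,0,0,0,0.6],
    [0,0,1,0,0,0,0.6],
    [0,0,1,0,0,0,0.6]
  ]
}}

```text
clock: 16.07
eef_pos: [569.7, 47.7, 176.4]
eef_rot: [3.135, 0.001, 1.383]
wrist_force: [0.7, 0.8, 0.5]
finger_gap: 37.9
finger_force: 0.0
```

```bash
python3 -c "
from h import *
w=cam('wrist'); d=cam('side'); import pickle; pickle.dump((w,d),open('d7.pkl','wb'))
a=cv2.resize(w['im'][40:240,200:440,::-1],(540,450)); b=cv2.resize(d['im'][145:257,250:315,::-1],None,fx=4,fy=4,interpolation=2)[:450]
b=np.pad(b,((0,450-b.shape[0]),(0,0),(0,0))); cv2.imwrite('pics/m7.png',np.hstack([a,b]))"
```

```text
(no output)
```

View pics/m7.png

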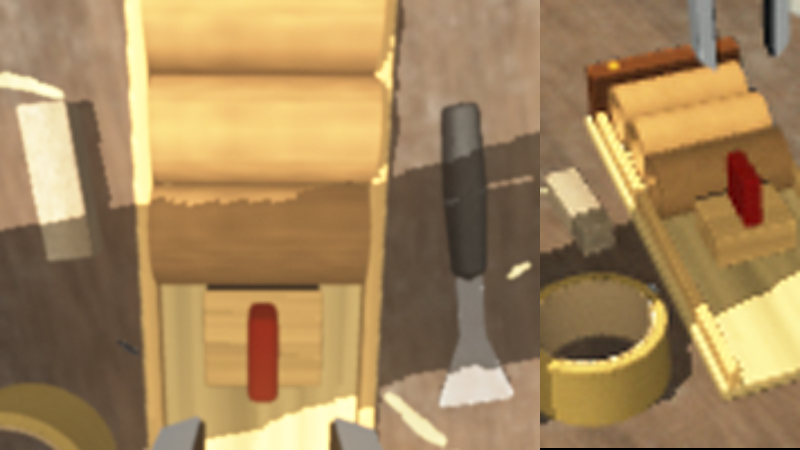

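The chock stands square and flat with its rubber, at (263,287), against tube_2, and the tubes touch each other. The spacer, tape roll and scraper haven't moved. I'll hand in now.

```bash
python3 -c "
from cell import manip
print(manip.sign_off())"
```

```text
the job is handed in; nothing more can be done
None
```

The job is handed in at about 16 s: the largest chock lies square and flat on the bed, rubber against tube_2, row closed to about 12 N and released, bystanders near the bed unmoved; but I viewed 11 pictures, one over the limit of 10.

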